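# Hang the yellow sponge caddy in the slotted rack

## Robot

A 7-joint arm with a two-finger parallel gripper is mounted at the origin on a cart in front of the work surface, level with it; the furniture and walls round the work are solid. World frame = base frame: x ahead of the robot, y to its left, z up, the work surface at z = 0. Lengths are in m, angles in rad, forces in N, time in s.
With the tool pointing down it reaches from about 0.425 to 0.875 m from the base axis. Payload 4.7 kg.
Tool frame: the origin (TCP) lies between the finger pads; the fingertips stand 22 mm ahead of it and the grasp point (between the pads) lies 3 mm ahead of it; z points along the fingers, y is the line along which they close (so a half turn about z gives the same grasp; the last joint's range is limited). The gripper opens to 87 mm and grips with 3 to 60 N. Pads are 19 mm wide; open, the fingers measure 117 mm over their backs; the gripper's body (75 mm by 190 mm) begins 51 mm behind the grasp point.
Start: joints at [-1.092, 0.321, -0.07, 1.45, 0.023, 1.371, -0.057], TCP at [0.291, 0.581, 0.245] pointing down, gripper open.
Joint ranges: [-2.86, 2.86], [-0.3, 2.09], [-1.38, 1.24], [0.06, 2.45], [-1.56, 4.7], [0.09, 2.05], [-2.69, 2.69]. Speed limits (rad/s): [2.57, 2.57, 3.14, 3.14, 3.14, 3.14, 3.14].

## Interface

Orientations are given as a rotation vector (axis times angle).
In Python, from bench import ctrl gives the robot as it stands. The module is installed in compiled form; this text tells all that it offers.
- The arm moves only by the tool send_rows, never from a script. Its argument "motion" is a list of rows, each an object with "claw": the opening, from -1 (shut) to 1 (fully open); "slide": the shift along the tool's x, y, z in mm, a list of three; "delta_rot": the turn, a rotation vector about the tool's x, y, z in rad, a list of three. In form: [{"claw": claw, "slide": [x, y, z], "delta_rot": [ax, ay, az]}, ...]. A call has 1 to 5 rows; each row is the pose to reach, as a shift and turn from the pose commanded when the call began, along the tool's axes at that moment; what a row does not reach only later rows make up. A row lasts 1/10 s, in which the tool goes at most 50 mm and 8.59 degrees, less where a joint would pass 70% of its speed; a pose out of reach is approached as far as the arm can. A call with a gripper value outside its range is refused whole. The fingers move at their own pace and stop on an object; "grip_force" is the grip in N (left out, the last holds). Time passes only in rows, so rows that repeat a pose let the fingers close. It gives the time, the measured TCP pose, the force, the opening and the grip force at its end, in the units of the state.
- ctrl.get_state(): the state, without advancing time (a new reading comes with each control period).
- ctrl.get_image(name): name is "side" or "top"; returns a dict with "color" (400x640x3 uint8, blue, green, red), "fx", "fy", "cx", "cy" (pixels), "pose" (4x4, takes a point from camera to world coordinates). Camera axes: x right, y down, z forward; pixel columns grow to the right and rows downward; lengths in m; the calibration is good to about 2 mm. A picture is of the moment at which its call begins. There is no depth.
- ctrl.close_job(): hands the job in; it is judged then, once.
The state is a dict: "time": time; "joint_positions": joint angles; "qd": joint speeds; "joint_torque": joint torques, N m; "position": TCP position; "tool_rot": TCP orientation; "ft_force": force on the tool from outside, world axes, zero at the start; "torque": the same for the moment, N m; "grip_width": opening from 0.0 (shut) to 1.0 (fully open); "grip_force": force on a finger pad.
Only numpy, scipy, OpenCV 4.12 (cv2) and the standard library are available. Lean on these libraries where they do the work, as an engineer would, in place of code of your own. Each camera call takes 0.05 s, during which the arm holds its last target. There are 200 camera calls.

## Task

Hang the yellow sponge caddy in the middle of the slotted rack: tip its open front up, pass the tongue on its back through the slot and up behind the upper board, then swing the caddy down level so that it hangs fully seated on the lower board. Leave the blue caddy and the steel tumbler where they stand.

Things in the scene. Friction and masses are not known exactly. Their poses are not given: they have to be found in the camera images.
- yellow_caddy: Loose yellow plastic sponge caddy, 120 g, upright on the counter: empty open bin, x -38 to 38, y -25 to 25, z 0 to 68 mm, walls 4, dark marks on its front, hook at its back. Origin: centre of its underside; x to its back, z up. Hook, 40 wide: flat arm from the back wall to x 61 (z 62 to 68), then an upright tongue (x 56 to 61) up to z 124. Pinch the bin across its 50 mm width from above.
- yellow_caddy_tip (a point): Middle of the upper end of the yellow caddy's tongue: x 58.5, y 0, z 124 mm in the caddy's frame; axes as the caddy's. 18 mm are free between the tongue and the bin's back face. The tongue (62 mm) is taller than the slot (52), so it enters only with the caddy's front tipped up; moved along its own length at 40 degrees of tip it has about 20 mm to spare.
- slot (a point): Middle of the lower board's top front edge on the rack, 190 mm above the counter; x into the rack, y left along the boards, z up. In mm: boards fill x 0 to 8, y -95 to 95; lower board z -110 to 0, upper z 52 to 72, open slot between. Seated, the arm rests on the lower board, caddy origin near x -43, y 0, z -62; 10 mm of play in x lets it hang up to 6 degrees front-down.
- rack: Fixed rack, place and yaw vary: two upright wooden boards, one over the other, on two dark steel posts. Origin on the counter, 190 mm below and 4 mm behind the slot point, same axes. Posts, 12 mm square, stand behind the boards at y -86 and 86, to z 262. Low feet (8 mm high) under the posts, x -60 to 50, are joined by a bar at the rear; nothing else is behind the slot.
- blue_caddy: The same caddy in blue plastic, a bystander; size, origin and axes as for the yellow one. The two swap places at random.
- tumbler: Loose steel tumbler, 68 mm across, 98 mm high, a bystander; origin at the centre of its underside.

How it is judged:
By the outcome, as a careful person would: the job done as asked, in the order asked, and still so for the second after the job is handed in, with the robot touching nothing.
It also fails if it takes over 40 s, if anything falls off the work surface, if the arm or the gripper's body presses on something with over 40 N, if the wrist force passes 120 N, or if a joint passes its speed limit or range.

## Working session

There is one attempt and no reset: what is moved stays moved. The work goes in short steps, Python scripts to look and compute and a tool call to move; the robot and the scene stay as the last step left them, time stands still between calls to the robot, and variables do not carry over. Pictures are saved under pics/ and viewed, at most 10 in all, crops included, and the job is handed in when it is done.

Besides the shell and the picture viewer there is one more tool, called after ">>>" as name(argument=value, ...), one argument or row to a line, values as JSON. send_rows: Moves the arm, as the interface text tells. Its arguments: {"type":"object","properties":{"motion":{"type":"array","items":{"type":"object","properties":{"claw":{"type":"number"},"slide":{"type":"array","items":{"type":"number"}},"delta_rot":{"type":"array","items":{"type":"number"}}}}},"grip_force":{"type":"number"}},"required":["motion"]}

```bash
mkdir -p pics
cat > h.py <<'E'
import numpy as np, cv2
from bench import ctrl
from scipy.spatial.transform import Rotation as R
def onplane(im,uv,z):
    uv=np.atleast_2d(uv).astype(float);T=np.array(im["pose"])
    d=np.c_[(uv[:,0]-im["cx"])/im["fx"],(uv[:,1]-im["cy"])/im["fy"],np.ones(len(uv))]@T[:3,:3].T
    o=T[:3,3];return o+d*((z-o[2])/d[:,2])[:,None]
def proj(im,p):
    T=np.array(im["pose"]);c=(np.atleast_2d(p)-T[:3,3])@T[:3,:3]
    return np.c_[c[:,0]/c[:,2]*im["fx"]+im["cx"],c[:,1]/c[:,2]*im["fy"]+im["cy"]]
E
python3 - <<'E'
from h import *
for n in("side","top"):
    im=ctrl.get_image(n);cv2.imwrite(f"pics/{n}0.png",im["color"]);print(n,im["fx"],im["cx"],im["cy"],np.round(im["pose"],3))
s=ctrl.get_state();print(s)
E
```

```text
side 383.91337521225717 323.6631179392765 197.58771894159165 [[ 0.999 -0.016  0.033  0.533]
 [-0.037 -0.472  0.881 -0.67 ]
 [ 0.001 -0.882 -0.472  0.562]
 [ 0.     0.     0.     1.   ]]
top 394.9908591631439 319.4997554435725 204.31141598672298 [[ 0.087 -0.974  0.207  0.355]
 [-0.996 -0.086  0.016  0.073]
 [ 0.002 -0.208 -0.978  0.967]
 [ 0.     0.     0.     1.   ]]
{'time': 0.1, 'joint_positions': array([-1.09193203,  0.32171913, -0.07012265,  1.4515372 ,  0.02257077,
        1.37078422, -0.05693017]), 'qd': array([ 1.13579295e-03, -2.14322654e-03,  3.94039623e-04, -2.67930467e-03,
        2.06553050e-04,  3.93140614e-03,  7.28111512e-05]), 'joint_torque': array([-1.12705964e-04, -4.92572451e+01, -4.05912073e-01, -3.13399673e+01,
       -6.40999270e-02,  3.95741849e-02,  8.07246511e-05]), 'position': array([0.29114887, 0.5806475 , 0.24359838]), 'tool_rot': array([-7.23378377e-01, -3.05683410e+00,  2.55590331e-03]), 'ft_force': array([-0.52122175,  0.40557711,  0.32700328]), 'torque': array([ 0.01733503,  0.07382696, -0.03237853]), 'grip_force': 0.0, 'grip_width': 1.0015667880914323}
```

View pics/side0.png

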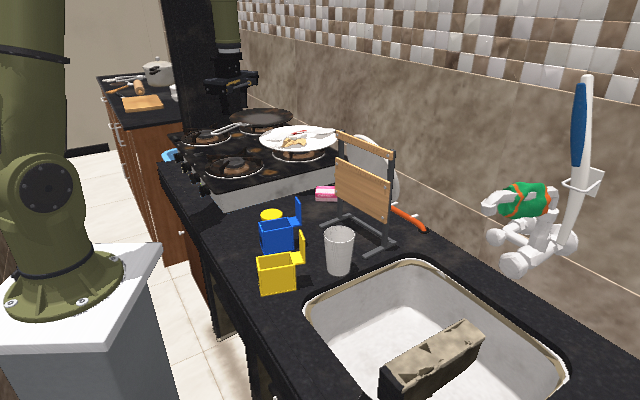

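View pics/top0.png

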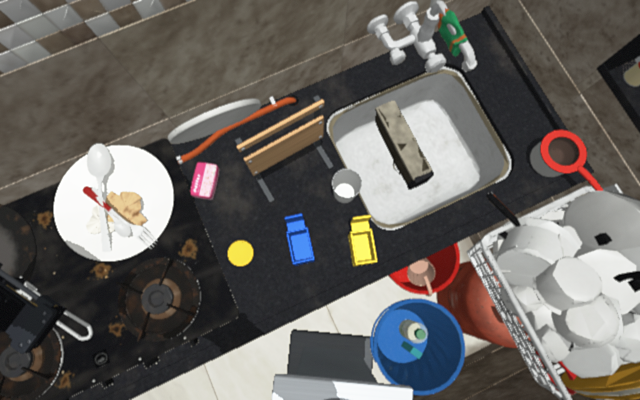

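The side view shows yellow at about (277,272), blue at (278,237), the tumbler at (339,250) and the boards around (362,185). The top view shows yellow at (362,242), blue at (300,240) and the boards near (283,140). I'll zoom in on both.

Run:
```python
from h import *
t=ctrl.get_image("top");s=ctrl.get_image("side")
a=cv2.resize(t["color"][80:280,220:390],None,fx=3,fy=3,interpolation=cv2.INTER_CUBIC)
b=cv2.resize(s["color"][120:300,240:410],None,fx=3,fy=3,interpolation=cv2.INTER_CUBIC)
cv2.imwrite("pics/t1.png",a);cv2.imwrite("pics/s1.png",b)
for n,im in(("top",t),("side",s)):
    hsv=cv2.cvtColor(im["color"],cv2.COLOR_BGR2HSV)
    m=cv2.inRange(hsv,(22,120,60),(36,255,255))
    k,l,st,c=cv2.connectedComponentsWithStats(m)
    for i in range(1,k):
        if st[i,4]>60:
            print(n,st[i],c[i].round(1))
            cs,_=cv2.findContours((l==i).astype('uint8'),0,1);print(cv2.approxPolyDP(cs[0],1.5,True)[:,0].tolist())
```

```text
top [ 348  214   30   53 1174] [361.8 241.3]
[[367, 214], [354, 216], [350, 222], [351, 230], [348, 238], [353, 266], [377, 261], [373, 234], [368, 222], [370, 215]]
top [227 240  27  27 587] [240.1 252.8]
[[236, 240], [228, 247], [227, 256], [232, 264], [243, 266], [252, 259], [253, 248], [245, 240]]
side [260 208  23  13 216] [270.4 213.8]
[[282, 213], [280, 210], [270, 208], [263, 210], [260, 217], [262, 220], [280, 217]]
side [ 256  229   50   68 1808] [279.8 269.6]
[[300, 229], [298, 251], [256, 256], [261, 296], [296, 289], [295, 265], [305, 263], [305, 239]]
```

View pics/t1.png

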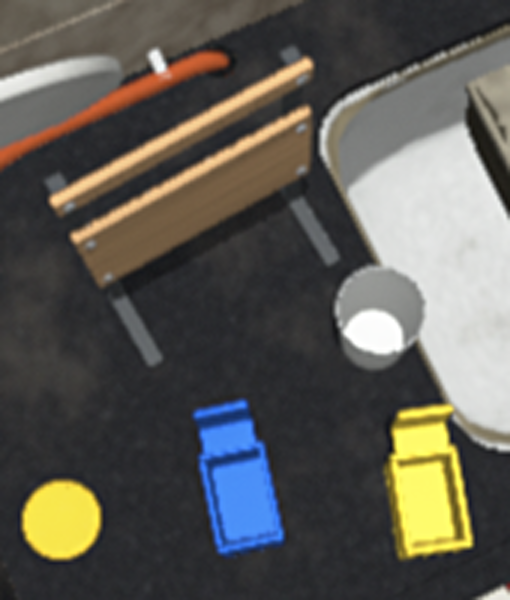

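View pics/s1.png

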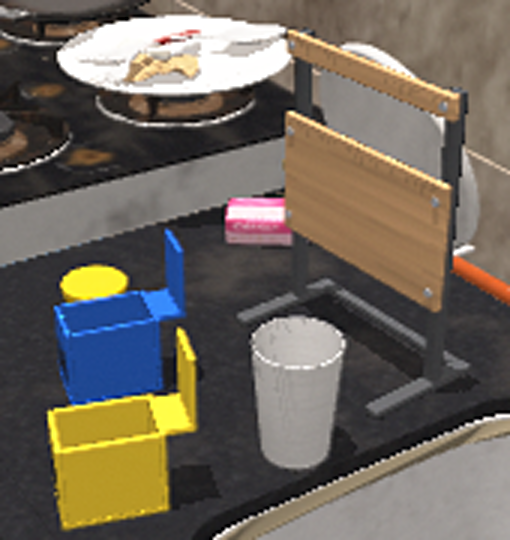

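Run:
```python
from h import *
t=ctrl.get_image("top");s=ctrl.get_image("side")
C=lambda a:np.array(a)/3+[220,80]-0.33
D=lambda a:np.array(a)/3+[240,120]-0.33
p=onplane(t,C([[402,558],[470,545],[460,445],[387,460]]),.068);print("rim",p.round(4).tolist());print("sides",np.linalg.norm(p-np.roll(p,-1,0),axis=1),p.mean(0))
q=onplane(t,C([[397,412],[450,405]]),.124);print("tongue",q.round(4).tolist(),q.mean(0))
p=onplane(s,D([[48,412],[158,400]]),.068);print("side rim back... front-left?",p)
for n,im,c,z in(("top lower",t,C([[75,242],[310,116]]),.19),("side lower",s,D([[287,112],[450,188]]),.19),("side upper",s,D([[289,32],[462,97]]),.262),("top upper",t,C([[53,205],[311,66]]),.262)):
    p=onplane(im,c,z);d=p[1]-p[0];print(n,p.round(4).tolist(),np.linalg.norm(d),p.mean(0),"yaw",np.degrees(np.arctan2(d[0],-d[1])))
# edges profile: brightness down columns in top view
hsv=cv2.cvtColor(t["color"],cv2.COLOR_BGR2HSV)
for u in(255,270,285,300,315):
    print(u,[(v,*hsv[v,u][1:].tolist()) for v in range(100,172) if 8<hsv[v,u,0]<20 and hsv[v,u,1]>70 and hsv[v,u,2]>60][:45:1][:40])
m=cv2.inRange(hsv,(0,0,120),(180,60,255))
p=onplane(t,C([[380,267],[423,308],[337,308]]),.098);print("tumbler rim",p)
```

```text
rim [[0.4111, -0.0013, 0.068], [0.4253, -0.0517, 0.068], [0.5005, -0.0397, 0.068], [0.4841, 0.0152, 0.068]]
sides [0.05228757 0.07619143 0.05730549 0.07479353] [ 0.45523475 -0.01937447  0.068     ]
tongue [[0.5115, 0.0141, 0.124], [0.52, -0.0237, 0.124]] [ 0.51571277 -0.00480038  0.124     ]
side rim back... front-left? [[ 0.41350812 -0.00874363  0.068     ]
 [ 0.49046408  0.00264516  0.068     ]]
top lower [[0.598, 0.2473, 0.19], [0.7046, 0.0945, 0.19]] 0.18628918993763122 [0.65134505 0.17088359 0.19      ] yaw 34.90612099602222
side lower [[0.5963, 0.2431, 0.19], [0.7074, 0.0909, 0.19]] 0.18835247948593292 [0.65185686 0.1670073  0.19      ] yaw 36.11567462590263
side upper [[0.5966, 0.2392, 0.262], [0.7098, 0.0902, 0.262]] 0.18712848528703127 [0.65324036 0.1647061  0.262     ] yaw 37.22512220375133
top upper [[0.5984, 0.2479, 0.262], [0.7067, 0.0948, 0.262]] 0.18753018912587222 [0.6525285  0.17137777 0.262     ] yaw 35.26186100473571
255 [(113, 187, 199), (114, 193, 204), (115, 194, 188), (116, 191, 168), (117, 190, 138), (134, 75, 78), (135, 105, 165), (136, 109, 237), (137, 100, 
[... 2351 characters left out ...]
 103, 94)]
315 [(102, 103, 151), (103, 110, 235), (104, 98, 247), (105, 99, 243), (106, 110, 224), (107, 110, 156), (108, 107, 114), (109, 106, 111), (110, 100, 97), (118, 99, 113), (119, 109, 197), (120, 104, 240), (121, 106, 235), (122, 109, 185), (123, 107, 122), (124, 104, 103), (125, 105, 107), (126, 104, 115), (127, 106, 120), (128, 104, 120), (129, 106, 120), (130, 105, 119), (131, 105, 121), (132, 108, 118), (133, 107, 114), (134, 106, 115), (135, 108, 116), (136, 108, 116), (137, 107, 114), (138, 108, 111), (139, 109, 108), (140, 103, 102), (141, 81, 76)]
tumbler rim [[ 0.62748803  0.03315236  0.098     ]
 [ 0.59800242 -0.00173556  0.098     ]
 [ 0.59227158  0.0632934   0.098     ]]
```

The zoomed views show the rim corners and the board edges clearly: lower board top front edge from crop (75,242) to (310,116). Next I'll refine these and check them by projecting a candidate pose into both views.

```bash
cat >> h.py <<'E'
def pose(x,y,deg):
    c,s=np.cos(np.radians(deg)),np.sin(np.radians(deg))
    return np.array([x,y,0]),np.array([[c,-s,0],[s,c,0],[0,0,1]])
def pts(P,l): return P[0]+np.array(l)/1000.@P[1].T
E
python3 - <<'E'
from h import *
t=ctrl.get_image("top");s=ctrl.get_image("side")
u=np.array([255,270,285,300,315.])
for z,v in((.19,[155.2,146.8,138.6,130.4,122.2]),(.262,[139.4,131.2,123.1,114.8,106.7])):
    p=onplane(t,np.c_[u,v],z);k=np.polyfit(p[:,1],p[:,0],1);print("line yaw",-np.degrees(np.arctan(k[0])),"x at y=.169",np.polyval(k,.169))
for P in (pose(.456,-.019,13),pose(.452,-.019,13)):
  loc=[[-38,25,68],[-38,-25,68],[38,-25,68],[38,25,68],[-38,25,0],[-38,-25,0],[38,-25,0],[58,20,124],[58,-20,124],[61,-20,62]]
  for n,im in(("t",t),("s",s)): print(n,proj(im,pts(P,loc)).round(0).astype(int).tolist())
def crop(im,c,n):
    a=cv2.resize(im["color"][c[1]:c[3],c[0]:c[2]],None,fx=6,fy=6,interpolation=cv2.INTER_NEAREST)
    q=(proj(im,pts(pose(.456,-.019,13),loc))-[c[0],c[1]]+.5)*6
    for i,k in enumerate(q): cv2.circle(a,tuple(int(v) for v in k),3,(0,0,255) if i<4 else (255,0,255) if i<7 else (0,255,0),-1)
    return cv2.resize(a,(380,500))
cv2.imwrite("pics/ov.png",np.hstack([crop(t,(335,205,390,275),0),crop(s,(245,222,315,304),0)]))
hsv=cv2.cvtColor(t["color"],cv2.COLOR_BGR2HSV)
m=cv2.inRange(hsv,(100,120,60),(125,255,255))[200:280,270:330];cs,_=cv2.findContours(m,0,1);c=max(cs,key=cv2.contourArea);print("blue",(cv2.approxPolyDP(c,1.5,True)[:,0]+[270,200]).tolist())
E
```

```text
line yaw 35.51565649776504 x at y=.169 0.6528400989310714
line yaw 35.557498433659745 x at y=.169 0.6526087585632292
t [[355, 265], [376, 262], [371, 229], [349, 232], [352, 266], [372, 263], [367, 233], [352, 219], [370, 216], [367, 220]]
s [[256, 255], [259, 270], [296, 264], [291, 250], [258, 280], [261, 296], [297, 289], [300, 228], [304, 238], [306, 263]]
t [[354, 267], [376, 263], [371, 230], [349, 233], [352, 268], [372, 265], [367, 234], [352, 220], [370, 218], [367, 221]]
s [[254, 255], [257, 270], [294, 264], [289, 250], [257, 280], [259, 296], [295, 289], [298, 228], [302, 239], [304, 263]]
blue [[302, 213], [284, 217], [287, 227], [286, 237], [291, 261], [294, 265], [314, 261], [309, 232], [304, 223]]
```

View pics/ov.png

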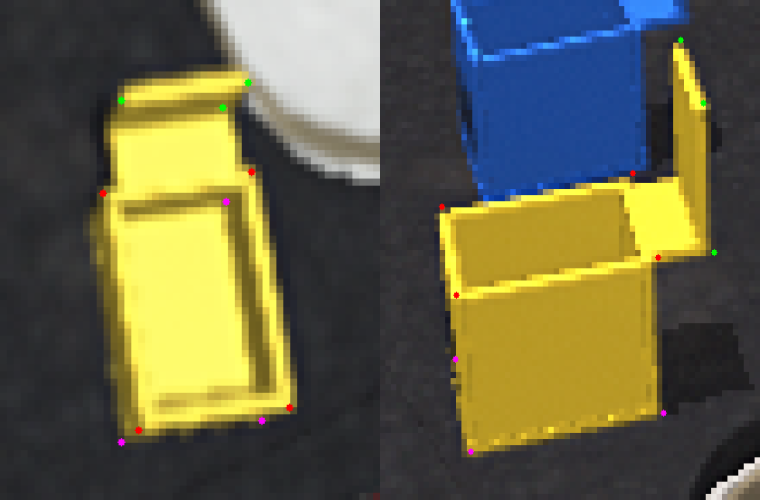

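The projected pose (.456, -.019, 13°) matches in both views, with the rim, base and tongue dots all within about 1 px of the corners. The slot is at about (.652, .169), yaw 35.5°. Next: move above the caddy.

```bash
cat >> h.py <<'E'
CAD=(.456,-.019,13.); SLOT=np.array([.6522,.169,.19]); YAW=35.5
def toolR(yaw,lean):
    """tool y = left of heading yaw, z down; lean>0 (deg): fingers point ahead, body towards the robot"""
    return R.from_euler('z',yaw,degrees=True)*R.from_euler('y',180-lean,degrees=True)
def go(p,Rt):
    s=ctrl.get_state();R0=R.from_rotvec(s["tool_rot"]);d=R0.inv().apply(np.array(p)-s["position"])*1000
    r=(R0.inv()*Rt).as_rotvec();n=max(np.linalg.norm(d)/50,np.degrees(np.linalg.norm(r))/8.59)
    print("slide",d.round(1).tolist(),"rot",r.round(4).tolist(),"rows %.1f"%n,"q",s["joint_positions"].round(3).tolist(),"pos",s["position"].round(4),"t",s["time"])
E
python3 - <<'E'
from h import *
go([.45,-.02,.20],toolR(13,0))
E
```

```text
slide [-411.2, -466.1, 44.5] rot [-0.0002, -0.0, -0.6917] rows 12.5 q [-1.092, 0.321, -0.07, 1.451, 0.023, 1.371, -0.057] pos [0.2914 0.581  0.2444] t 0.4
```

>>> send_rows(
  motion=[
    {"claw": 1, "slide": [-411, -466, 44], "delta_rot": [0, 0, -0.692]},
    {"claw": 1, "slide": [-411, -466, 44], "delta_rot": [0, 0, -0.692]},
    {"claw": 1, "slide": [-411, -466, 44], "delta_rot": [0, 0, -0.692]},
    {"claw": 1, "slide": [-411, -466, 44], "delta_rot": [0, 0, -0.692]},
    {"claw": 1, "slide": [-411, -466, 44], "delta_rot": [0, 0, -0.692]},
  ],
)

```text
time: 0.9
position: [0.3549, 0.3397, 0.2271]
tool_rot: [-0.364, 3.12, 0.001]
ft_force: [1.3, 0.4, 0.5]
grip_width: 0.999
grip_force: 0.0
```

Run:
```python
from h import *
go([.45,-.02,.20],toolR(13,0))
```

```text
slide [-9.6, -371.9, 26.9] rot [0.0005, 0.0007, 0.0056] rows 7.5 q [-0.812, -0.005, -0.005, 1.859, -0.0, 1.286, 0.986] pos [0.3549 0.3397 0.2271] t 0.9
```

>>> send_rows(
  motion=[
    {"claw": 1, "slide": [-10, -372, 27], "delta_rot": [0, 0, 0]},
    {"claw": 1, "slide": [-10, -372, 27], "delta_rot": [0, 0, 0]},
    {"claw": 1, "slide": [-10, -372, 27], "delta_rot": [0, 0, 0]},
    {"claw": 1, "slide": [-10, -372, 27], "delta_rot": [0, 0, 0]},
    {"claw": 1, "slide": [-10, -372, 27], "delta_rot": [0, 0, 0]},
  ],
)

```text
time: 1.4
position: [0.4176, 0.0982, 0.2092]
tool_rot: [-0.356, 3.12, 0.001]
ft_force: [0.0, -0.1, 1.0]
grip_width: 0.999
grip_force: 0.0
```

Run:
```python
from h import *
go([.45,-.02,.16],toolR(13,20))
```

```text
slide [-4.9, -122.5, 49.2] rot [0.0007, -0.3476, 0.0003] rows 2.6 q [-0.581, -0.147, 0.265, 2.022, 0.04, 1.26, 1.467] pos [0.4176 0.0982 0.2092] t 1.4
```

>>> send_rows(
  motion=[
    {"claw": 1, "slide": [-5, -122, 49], "delta_rot": [0, -0.348, 0]},
    {"claw": 1, "slide": [-5, -122, 49], "delta_rot": [0, -0.348, 0]},
    {"claw": 1, "slide": [-5, -122, 49], "delta_rot": [0, -0.348, 0]},
    {"claw": 1, "slide": [-5, -122, 49], "delta_rot": [0, -0.348, 0]},
  ],
)

```text
time: 1.8
position: [0.448, -0.0222, 0.1586]
tool_rot: [-0.307, 2.777, 0.053]
ft_force: [-0.8, 0.3, -0.4]
grip_width: 1.003
grip_force: 0.0
```

Run:
```python
from h import *
go([.45,-.02,.16],toolR(13,20))
# planar kinematics fit from known states: r,z of tcp vs q2,q4,q6
```

```text
slide [-2.8, 1.7, -0.5] rot [-0.0029, 0.0, -0.0063] rows 0.1 q [-0.122, -0.299, 0.16, 2.292, -0.056, 0.808, 1.862] pos [ 0.448  -0.0222  0.1586] t 1.8
```

```bash
cat > kin.py <<'E'
import numpy as np
from scipy.optimize import least_squares
D=np.array([[.6495,.244,.321,1.451,1.371],[.4913,.227,-.005,1.859,1.286],[.429,.209,-.147,2.022,1.26],[.4485,.1586,-.299,2.292,.808]])
def f(p,a,b,c): # h,L1,L2,L3,e (elbow offset)
    h,L1,L2,L3,e,g=p;s=a+b+c
    return L1*np.sin(a)+e*np.cos(a)+L2*np.sin(a+b)-g*np.cos(a+b)+L3*np.sin(s), h+L1*np.cos(a)-e*np.sin(a)+L2*np.cos(a+b)+g*np.sin(a+b)+L3*np.cos(s)
def res(p):
    r,z=f(p,D[:,2],D[:,3],D[:,4]);return np.r_[r-D[:,0],z-D[:,1],.03*(np.array(p)-[.3,.4,.4,.25,0,0])]
S=least_squares(res,[.3,.4,.4,.25,0,0]);p=S.x
E
python3 - <<'E'
from kin import *
print(p,S.fun[:8].round(4))
for r in(.43,.437,.445,.455,.465):
  for lean in(0,10,15,20,25):
    for z in (.05,.06):
      t=np.pi-np.radians(lean)
      s=least_squares(lambda q:np.r_[np.array(f(p,q[0],q[1],t-q[0]-q[1]))-[r,z]],[-.1,2.1]);a,b=s.x;print(r,lean,z,"j2 %.3f j4 %.3f j6 %.3f"%(a,b,t-a-b),s.cost<1e-8)
E
```

```text
[ 2.80772302e-01  4.50595126e-01  5.21929130e-01  3.40343768e-01
 -4.25113825e-04 -2.01637045e-02] [-0.0008  0.0021 -0.0013 -0.0001  0.0001 -0.0012  0.0015 -0.0004]
0.43 0 0.05 j2 0.075 j4 2.166 j6 0.901 True
0.43 0 0.06 j2 0.057 j4 2.160 j6 0.925 True
0.43 10 0.05 j2 -0.045 j4 2.300 j6 0.712 True
0.43 10 0.06 j2 -0.065 j4 2.294 j6 0.738 True
0.43 15 0.05 j2 -0.100 j4 2.368 j6 0.612 True
0.43 15 0.06 j2 -0.122 j4 2.361 j6 0.641 True
0.43 20 0.05 j2 -0.151 j4 2.434 j6 0.510 True
0.43 20 0.06 j2 -0.175 j4 2.428 j6 0.540 True
0.43 25 0.05 j2 -0.196 j4 2.500 j6 0.402 True
0.43 25 0.06 j2 -0.223 j4 2.494 j6 0.434 True
0.437 0 0.05 j2 0.090 j4 2.150 j6 0.902 True
0.437 0 0.06 j2 0.072 j4 2.144 j6 0.926 True
0.437 10 0.05 j2 -0.029 j4 2.285 j6 0.711 True
0.437 10 0.06 j2 -0.049 j4 2.279 j6 0.737 True
0.437 15 0.05 j2 -0.083 j4 2.352 j6 0.611 True
0.437 15 0.06 j2 -0.105 j4 2.346 j6 0.639 True
0.437 20 0.05 j2 -0.133 j4 2.419 j6 0.506 True
0.437 20 0.06 j2 -0.157 j4 2.413 j6 0.536 True
0.437 25 0.05 j2 -0.177 j4 2.485 j6 0.397 True
0.437 25 0.06 j2 -0.203 j4 2.479 j6 0.430 True
0.445 0 0.05 
[... 681 characters left out ...]
e
0.455 15 0.06 j2 -0.061 j4 2.307 j6 0.634 True
0.455 20 0.05 j2 -0.088 j4 2.380 j6 0.501 True
0.455 20 0.06 j2 -0.111 j4 2.374 j6 0.529 True
0.455 25 0.05 j2 -0.129 j4 2.446 j6 0.388 True
0.455 25 0.06 j2 -0.154 j4 2.440 j6 0.419 True
0.465 0 0.05 j2 0.146 j4 2.085 j6 0.910 True
0.465 0 0.06 j2 0.130 j4 2.079 j6 0.932 True
0.465 10 0.05 j2 0.033 j4 2.223 j6 0.711 True
0.465 10 0.06 j2 0.015 j4 2.217 j6 0.736 True
0.465 15 0.05 j2 -0.018 j4 2.291 j6 0.607 True
0.465 15 0.06 j2 -0.038 j4 2.285 j6 0.633 True
0.465 20 0.05 j2 -0.064 j4 2.358 j6 0.498 True
0.465 20 0.06 j2 -0.086 j4 2.352 j6 0.526 True
0.465 25 0.05 j2 -0.104 j4 2.424 j6 0.385 True
0.465 25 0.06 j2 -0.128 j4 2.419 j6 0.415 True
```

```bash
cat > plan.py <<'E'
import numpy as np
from scipy.optimize import minimize
XG,ZG,LEAN=-12.,50.,20.
def rect(x0,x1,z0,z1,n=4.):
    xs=np.linspace(x0,x1,max(2,int((x1-x0)/n)+1));zs=np.linspace(z0,z1,max(2,int((z1-z0)/n)+1))
    return np.r_[np.c_[xs,0*xs+z0],np.c_[xs,0*xs+z1],np.c_[0*zs+x0,zs],np.c_[0*zs+x1,zs]]
def rot(a): a=np.radians(a);c,s=np.cos(a),np.sin(a);return np.array([[c,s],[-s,c]]) # local->slot frame, front up +
PARTS=[(-38,38,0,68),(38,61,62,68),(56,61,62,124)]
BODY=(-37.5,37.5,51,200) # in tool frame at grasp: x ahead, z back along tool
BOARDS=[(0,8,-110,0),(0,8,52,72)]
def sd(p,r): # signed distance of points to rect
    dx=np.maximum(r[0]-p[:,0],p[:,0]-r[1]);dz=np.maximum(r[2]-p[:,1],p[:,1]-r[3])
    return np.where((dx>0)|(dz>0),np.hypot(np.maximum(dx,0),np.maximum(dz,0)),np.maximum(dx,dz)).min()
def clear(o,th,body=True):
    M=rot(th);c=99
    L=[(r,M,np.array(o)) for r in PARTS]
    if body: L.append((BODY,M@rot(-LEAN),np.array(o)+M@[XG,ZG]))
    for r,A,t in L:
        for b in BOARDS: c=min(c,sd(rect(*r)@A.T+t,b),sd((rect(*b)-t)@A,r))
    return c
E
python3 - <<'E'
from plan import *
o=np.array([-43.,-52.])
for th in range(0,48,4):
    s=minimize(lambda v:-clear(v,th),o,method='Nelder-Mead',options=dict(initial_simplex=[o,o+[6,0],o+[0,6]]));o=s.x
    print(th,o.round(1),"clear %.1f nobody %.1f"%(-s.fun,clear(o,th,0)))
for th in(36,40,44):
    o=minimize(lambda v:-clear(v,th),[-70,-50],method='Nelder-Mead').x
    print(th,[(k,round(max((clear(o-k*(rot(th)@[0,1])+w*(rot(th)@[1,0]),th),w) for w in range(-12,13,2))[0],1),) for k in range(-20,100,10)])
E
```

```text
0 [-43. -52.] clear 5.0 nobody 5.0
4 [-48.2 -46. ] clear 6.8 nobody 6.8
8 [-53.  -41.6] clear 8.7 nobody 8.7
12 [-57.2 -35.8] clear 10.5 nobody 10.5
16 [-60.4 -27.9] clear 12.3 nobody 12.3
20 [-62.9 -20.5] clear 14.1 nobody 14.1
24 [-65.7 -14.9] clear 15.9 nobody 15.9
28 [-67.8  -9. ] clear 17.7 nobody 17.7
32 [-72.3  -3.5] clear 17.3 nobody 17.3
36 [-76.3   2.5] clear 16.9 nobody 16.9
40 [-79.9   8.4] clear 16.7 nobody 16.7
44 [-83.   14.4] clear 16.7 nobody 16.7
36 [(-20, np.float64(-2.5)), (-10, np.float64(-2.9)), (0, np.float64(-2.3)), (10, np.float64(-3.3)), (20, np.float64(-3.5)), (30, np.float64(-3.4)), (40, np.float64(-3.2)), (50, np.float64(-3.4)), (60, np.float64(-1.2)), (70, np.float64(4.7)), (80, np.float64(10.6)), (90, np.float64(16.4))]
40 [(-20, 99), (-10, 99), (0, 99), (10, 99), (20, 99), (30, 99), (40, 99), (50, 99), (60, 99), (70, 99), (80, 99), (90, 99)]
44 [(-20, 99), (-10, 99), (0, 99), (10, 99), (20, 99), (30, 99), (40, 99), (50, 99), (60, 99), (70, 99), (80, 99), (90, 99)]
```

Run:
```python
from plan import *
for th in(36,40,44):
  a=rot(th)@[1,0];b=rot(th)@[0,1]
  for w in(-70,-72.2,-75):
    print(th,w,[(k,round(clear(w*a+k*b,th),1),round(clear(w*a+k*b,th,0),1)) for k in range(-40,-190,-10)])
a=rot(40)@[1,0];b=rot(40)@[0,1]
for k in(-45,-60,-130,-150,-170):print(k,(-72.2*a+k*b).round(1))
```

```text
36 -70 [(-40, np.float64(10.1), np.float64(10.1)), (-50, np.float64(10.1), np.float64(10.1)), (-60, np.float64(9.2), np.float64(9.2)), (-70, np.float64(9.0), np.float64(9.0)), (-80, np.float64(9.0), np.float64(9.0)), (-90, np.float64(9.0), np.float64(9.0)), (-100, np.float64(9.0), np.float64(9.0)), (-110, np.float64(9.0), np.float64(9.0)), (-120, np.float64(9.0), np.float64(9.0)), (-130, np.float64(10.8), np.float64(10.8)), (-140, np.float64(16.7), np.float64(16.7)), (-150, np.float64(22.6), np.float64(22.6)), (-160, np.float64(28.4), np.float64(28.4)), (-170, np.float64(34.3), np.float64(34.3)), (-180, np.float64(40.2), np.float64(40.2))]
36 -72.2 [(-40, np.float64(7.9), np.float64(7.9)), (-50, np.float64(7.9), np.float64(7.9)), (-60, np.float64(7.9), np.float64(7.9)), (-70, np.float64(7.9), np.float64(7.9)), (-80, np.float64(8.4), np.float64(8.4)), (-90, np.float64(11.2), np.float64(11.2)), (-100, np.float64(11.2), np.float64(11.2)), (-110, np.float64(11.2), np.float64(11.2)), (-120, np.float64(11.2), np.float64(11.2)), (-130, np.float64(12.7), np.float64(12.7)), (-140, np.float64(
[... 4184 characters left out ...]
float64(11.4), np.float64(11.4)), (-60, np.float64(11.4), np.float64(11.4)), (-70, np.float64(11.4), np.float64(11.4)), (-80, np.float64(11.4), np.float64(11.4)), (-90, np.float64(14.0), np.float64(14.0)), (-100, np.float64(14.0), np.float64(14.0)), (-110, np.float64(14.0), np.float64(14.0)), (-120, np.float64(14.0), np.float64(14.0)), (-130, np.float64(15.2), np.float64(15.2)), (-140, np.float64(21.2), np.float64(21.2)), (-150, np.float64(28.1), np.float64(28.1)), (-160, np.float64(35.1), np.float64(35.1)), (-170, np.float64(42.0), np.float64(42.0)), (-180, np.float64(49.0), np.float64(49.0))]
-45 [-84.2  11.9]
-60 [-93.9   0.4]
-130 [-138.9  -53.2]
-150 [-151.7  -68.5]
-170 [-164.6  -83.8]
```

Run:
```python
from h import *
Rt=toolR(13,20);g=pts(pose(*CAD),[[-12,0,50]])[0]
go(g-.003*Rt.apply([0,0,1]),Rt)
```

```text
slide [40.4, 1.3, 97.8] rot [-0.0029, 0.0, -0.0063] rows 2.1 q [-0.122, -0.299, 0.16, 2.292, -0.056, 0.808, 1.862] pos [ 0.448  -0.0222  0.1586] t 1.8
```

>>> send_rows(
  motion=[
    {"claw": 1, "slide": [40, 1, 40], "delta_rot": [0, 0, -0.006]},
    {"claw": 1, "slide": [40, 1, 80], "delta_rot": [0, 0, -0.006]},
    {"claw": 1, "slide": [40, 1, 98], "delta_rot": [0, 0, -0.006]},
    {"claw": 1, "slide": [40, 1, 98], "delta_rot": [0, 0, -0.006]},
  ],
)

```text
time: 2.2
position: [0.4435, -0.0176, 0.0517]
tool_rot: [-0.325, 2.782, 0.055]
ft_force: [-0.4, 0.2, -0.9]
grip_width: 0.999
grip_force: 0.0
```

Run:
```python
from h import *
Rt=toolR(13,20);g=pts(pose(*CAD),[[-12,0,50]])[0]
go(g-.003*Rt.apply([0,0,1]),Rt);print(ctrl.get_state()["ft_force"])
```

```text
slide [0.7, -4.2, -1.5] rot [0.001, -0.0063, 0.0058] rows 0.1 q [-0.158, -0.132, 0.204, 2.411, -0.13, 0.533, 1.953] pos [ 0.4435 -0.0176  0.0517] t 2.2
[-0.44302645  0.20562083 -0.86717577]
```

>>> send_rows(
  motion=[
    {"claw": 1, "slide": [1, -4, -1], "delta_rot": [0, 0, 0]},
    {"claw": 0.1, "slide": [1, -4, -1], "delta_rot": [0, 0, 0]},
    {"claw": 0, "slide": [1, -4, -1], "delta_rot": [0, 0, 0]},
    {"claw": -0.2, "slide": [1, -4, -1], "delta_rot": [0, 0, 0]},
    {"claw": -0.2, "slide": [1, -4, -1], "delta_rot": [0, 0, 0]},
  ],
  grip_force=30,
)

```text
time: 2.7
position: [0.4455, -0.0217, 0.0555]
tool_rot: [-0.325, 2.775, 0.054]
ft_force: [0.6, -0.0, -0.1]
grip_width: 0.722
grip_force: 0.0
```

>>> send_rows(
  motion=[
    {"claw": -0.2, "slide": [0, 0, 0], "delta_rot": [0, 0, 0]},
    {"claw": -0.2, "slide": [0, 0, 0], "delta_rot": [0, 0, 0]},
    {"claw": -0.2, "slide": [0, 0, 0], "delta_rot": [0, 0, 0]},
  ],
)

```text
time: 3.0
position: [0.4452, -0.0217, 0.055]
tool_rot: [-0.325, 2.776, 0.054]
ft_force: [-2.9, -1.0, 2.7]
grip_width: 0.571
grip_force: 30.0
```

Run:
```python
from h import *
im=ctrl.get_image("side");cv2.imwrite("pics/g.png",cv2.resize(im["color"][140:310,220:400],None,fx=3,fy=3))
go([.5,.03,.2],toolR(13,20))
```

```text
slide [-110.9, 37.3, -114.1] rot [0.0003, -0.0009, 0.0063] rows 3.3 q [-0.155, -0.137, 0.212, 2.408, -0.134, 0.537, 1.968] pos [ 0.4452 -0.0217  0.055 ] t 3.05
```

View pics/g.png

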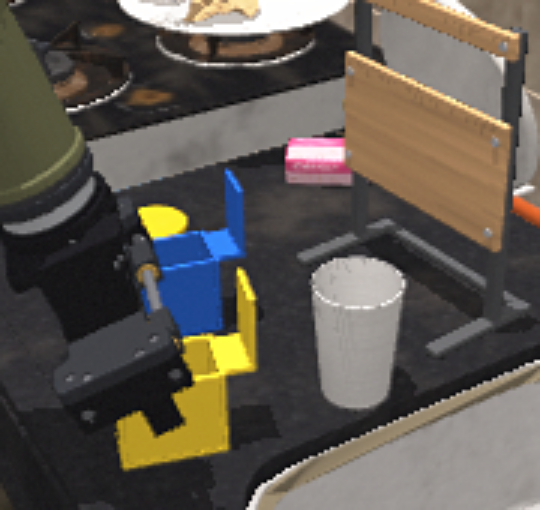

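Gripped: the opening is 49.7 mm, the caddy is upright and the pads sit on its sides. Next I'll plan the carry with the bystanders expressed in the rack frame.

```bash
cat >> h.py <<'E'
XG,ZG,LEAN=-10.1,52.2,20.
def tcp_for(o,th,yoff=0,yaw=YAW):
    """caddy origin o (mm, slot frame x,z) tipped th deg front-up -> TCP position, rotation"""
    Rz=R.from_euler('z',YAW,degrees=True)
    Rc=R.from_euler('z',yaw,degrees=True)*R.from_euler('y',th,degrees=True)
    p=SLOT+Rz.apply(np.array([o[0],yoff,o[1]])/1000); Rt=toolR(yaw,LEAN-th)
    return p+Rc.apply([XG/1000,0,ZG/1000])-.003*Rt.apply([0,0,1]),Rt
def line(k,th,w=-72.2):
    t=np.radians(th);return w*np.array([np.cos(t),-np.sin(t)])+k*np.array([np.sin(t),np.cos(t)])
def now():
    """caddy origin and tip in slot frame from the measured TCP"""
    s=ctrl.get_state();Rt=R.from_rotvec(s["tool_rot"]);Rc=Rt*toolR(0,LEAN).inv()
    p=s["position"]+.003*Rt.apply([0,0,1])-Rc.apply([XG/1000,0,ZG/1000])
    Rz=R.from_euler('z',YAW,degrees=True);e=(Rz.inv()*Rc).as_euler('ZYX',degrees=True)
    print("caddy slot-frame mm",(Rz.inv().apply(p-SLOT)*1000).round(1),"yaw,tip,roll",e.round(2),"F",s["ft_force"].round(1),"grip",round(s["grip_width"],3),s["grip_force"])
E
python3 - <<'E'
from h import *
t=ctrl.get_image("top")
Rz=R.from_euler('z',YAW,degrees=True)
sl=lambda p:(Rz.inv().apply(np.array(p)-SLOT)*1000).round(0).tolist()
print("blue tongue top",sl(onplane(t,[[302,213],[285,217]],.124)),"tumbler",sl([.61,.031,.098]))
print("blue rim", sl(onplane(t,[[294,264],[314,261],[309,230],[287,234]],.068)))
now()
for k in(-140,-150):
    o=line(k,42);a=np.radians(42);M=np.array([[np.cos(a),np.sin(a)],[-np.sin(a),np.cos(a)]])
    print(k,o.round(1),(o+np.array([[38,0],[-38,0],[-38,68],[61,62],[58,124]])@M.T+[0,190]).round(0).tolist())
    p,Rt=tcp_for(o,42);print("tcp",p.round(3));go(p,Rt)
go([.47,-.02,.2],toolR(13,20))
E
```

```text
blue tongue top [[-142.0, 45.0, -66.0], [-131.0, 81.0, -66.0]] tumbler [-114.0, -88.0, -92.0]
blue rim [[-224.0, 115.0, -122.0], [-241.0, 73.0, -122.0], [-174.0, 47.0, -122.0], [-156.0, 95.0, -122.0]]
caddy slot-frame mm [-269.1  -39.3 -190.1] yaw,tip,roll [-22.16   0.05  -0.11] F [-2.2  0.5  2.9] grip 0.572 29.997809221968055
-140 [-147.3  -55.7] [[-119.0, 109.0], [-176.0, 160.0], [-130.0, 210.0], [-61.0, 140.0], [-21.0, 188.0]]
tcp [0.555 0.1   0.183]
slide [-170.9, 92.7, -73.9] rot [0.0051, 0.7225, -0.3953] rows 5.5 q [-0.155, -0.137, 0.212, 2.408, -0.134, 0.537, 1.968] pos [ 0.4452 -0.0217  0.055 ] t 3.1
-150 [-154.   -63.2] [[-126.0, 101.0], [-182.0, 152.0], [-137.0, 203.0], [-67.0, 132.0], [-28.0, 180.0]]
tcp [0.55  0.096 0.175]
slide [-162.6, 90.2, -69.1] rot [0.0051, 0.7225, -0.3953] rows 5.5 q [-0.155, -0.137, 0.212, 2.408, -0.134, 0.537, 1.968] pos [ 0.4452 -0.0217  0.055 ] t 3.1
slide [-72.6, -4.4, -127.9] rot [0.0003, -0.0009, 0.0063] rows 2.9 q [-0.155, -0.137, 0.212, 2.408, -0.134, 0.537, 1.968] pos [ 0.4452 -0.0217  0.055 ] t 3.1
```

Run:
```python
from h import *
go([.48,-.015,.15],toolR(13,15))
```

```text
slide [-65.7, -1.7, -77.2] rot [-0.0, 0.0864, 0.0063] rows 2.0 q [-0.155, -0.137, 0.212, 2.408, -0.134, 0.537, 1.968] pos [ 0.4452 -0.0217  0.055 ] t 3.1
```

>>> send_rows(
  motion=[
    {"claw": -0.2, "slide": [-8, 0, -22], "delta_rot": [0, 0, 0]},
    {"claw": -0.2, "slide": [-30, 0, -50], "delta_rot": [0, 0, 0]},
    {"claw": -0.2, "slide": [-66, -2, -77], "delta_rot": [0, 0.086, 0]},
    {"claw": -0.2, "slide": [-66, -2, -77], "delta_rot": [0, 0.086, 0]},
  ],
)

```text
time: 3.5
position: [0.4887, -0.0142, 0.1575]
tool_rot: [-0.336, 2.847, 0.038]
ft_force: [1.8, 0.0, -0.5]
grip_width: 0.57
grip_force: 30.0
```

Run:
```python
from h import *
now();p,Rt=tcp_for(line(-150,42)+[-15,60],42);go(p,Rt)
```

```text
caddy slot-frame mm [-233.1  -57.2  -88.1] yaw,tip,roll [-22.1    4.19  -0.33] F [ 1.8  0.  -0.5] grip 0.57 29.997051508398727
slide [-90.0, 87.0, -55.7] rot [0.0154, 0.6504, -0.392] rows 5.1 q [-0.145, -0.15, 0.153, 2.163, -0.05, 0.857, 1.843] pos [ 0.4887 -0.0142  0.1575] t 3.5
```

>>> send_rows(
  motion=[
    {"claw": -0.2, "slide": [-90, 87, -56], "delta_rot": [0.015, 0.65, -0.392]},
    {"claw": -0.2, "slide": [-90, 87, -56], "delta_rot": [0.015, 0.65, -0.392]},
    {"claw": -0.2, "slide": [-90, 87, -56], "delta_rot": [0.015, 0.65, -0.392]},
    {"claw": -0.2, "slide": [-90, 87, -56], "delta_rot": [0.015, 0.65, -0.392]},
    {"claw": -0.2, "slide": [-90, 87, -56], "delta_rot": [0.015, 0.65, -0.392]},
  ],
)

```text
time: 4.0
position: [0.5322, 0.0877, 0.2273]
tool_rot: [0.843, -2.633, 0.155]
ft_force: [-0.1, 0.4, -1.5]
grip_width: 0.572
grip_force: 30.0
```

Run:
```python
from h import *
now();p,Rt=tcp_for(line(-145,42),42);go(p,Rt)
```

```text
caddy slot-frame mm [-173.7    3.9  -10.8] yaw,tip,roll [ 0.34 42.28  0.61] F [-0.1  0.4 -1.5] grip 0.572 29.996368163265288
slide [-39.4, -3.9, 36.2] rot [0.0078, -0.0049, 0.0019] rows 1.1 q [-0.296, 0.363, 0.011, 1.481, 0.114, 1.668, 1.896] pos [0.5322 0.0877 0.2273] t 4.0
```

>>> send_rows(
  motion=[
    {"claw": -0.2, "slide": [-39, -4, 36], "delta_rot": [0.008, -0.005, 0.002]},
    {"claw": -0.2, "slide": [-39, -4, 36], "delta_rot": [0.008, -0.005, 0.002]},
    {"claw": -0.2, "slide": [-39, -4, 36], "delta_rot": [0.008, -0.005, 0.002]},
  ],
)

```text
time: 4.3
position: [0.5504, 0.0962, 0.1767]
tool_rot: [0.839, -2.639, 0.163]
ft_force: [0.7, 0.0, -1.0]
grip_width: 0.575
grip_force: 30.0
```

```bash
cat > see.py <<'E'
from h import *
import sys
now();out=[]
s=ctrl.get_state();Rt=R.from_rotvec(s["tool_rot"]);Rc=Rt*toolR(0,LEAN).inv()
p=s["position"]+.003*Rt.apply([0,0,1])-Rc.apply([XG/1000,0,ZG/1000])
loc=np.array([[56,20,124],[56,-20,124],[61,-20,62],[38,-25,0],[38,-25,68]])/1000
Rz=R.from_euler('z',YAW,degrees=True)
for n,c in(("side",(270,110,410,260)),("top",(230,90,370,240))):
    im=ctrl.get_image(n);a=cv2.resize(im["color"][c[1]:c[3],c[0]:c[2]],None,fx=2.8,fy=2.8,interpolation=cv2.INTER_CUBIC)
    for P,col in((p+Rc.apply(loc),(0,0,255)),(SLOT+Rz.apply(np.array([[0,-95,0],[0,95,0],[0,-95,52],[0,95,52],[0,-95,72],[0,95,72],[0,0,0]])/1000),(255,255,0))):
        for k in (proj(im,P)-[c[0],c[1]]+.5)*2.8: cv2.circle(a,tuple(int(v) for v in k),2,col,-1)
    out.append(a)
cv2.imwrite(sys.argv[1],np.hstack(out))
E
python3 see.py pics/p1.png
```

```text
caddy slot-frame mm [-153.8   -0.   -61.6] yaw,tip,roll [-0.22 42.12  0.05] F [ 0.7  0.  -1. ] grip 0.575 29.996620933525264
```

View pics/p1.png

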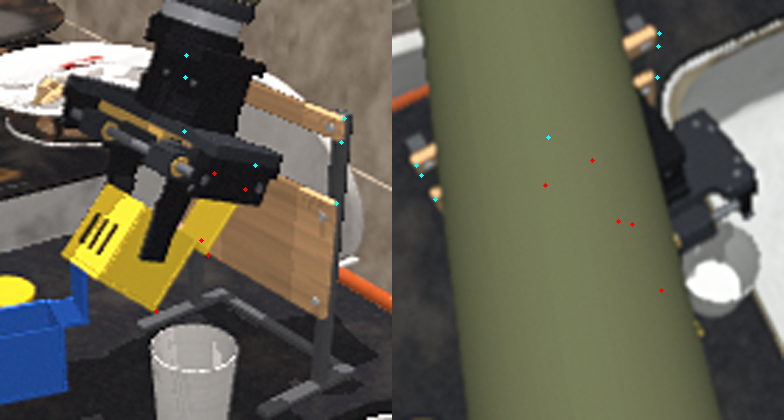

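The bin's lower corner dot (155,311) and the board corner dot (336,203) match the picture, so I'll insert along the tongue.

Run:
```python
from h import *
for k in(-120,-95,-70,-48):
    p,Rt=tcp_for(line(k,42),42);go(p,Rt)
```

```text
slide [-11.3, 1.2, -23.4] rot [0.0005, 0.0031, -0.0058] rows 0.5 q [-0.301, 0.429, 0.011, 1.486, 0.115, 1.589, 1.875] pos [0.5514 0.0957 0.18  ] t 4.4
slide [-19.9, 1.3, -46.9] rot [0.0005, 0.0031, -0.0058] rows 1.0 q [-0.301, 0.429, 0.011, 1.486, 0.115, 1.589, 1.875] pos [0.5514 0.0957 0.18  ] t 4.4
slide [-28.5, 1.4, -70.3] rot [0.0005, 0.0031, -0.0058] rows 1.5 q [-0.301, 0.429, 0.011, 1.486, 0.115, 1.589, 1.875] pos [0.5514 0.0957 0.18  ] t 4.4
slide [-36.1, 1.4, -91.0] rot [0.0005, 0.0031, -0.0058] rows 2.0 q [-0.301, 0.429, 0.011, 1.486, 0.115, 1.589, 1.875] pos [0.5514 0.0957 0.18  ] t 4.4
```

>>> send_rows(
  motion=[
    {"claw": -0.2, "slide": [-11, 1, -23], "delta_rot": [0, 0.003, -0.006]},
    {"claw": -0.2, "slide": [-16, 1, -35], "delta_rot": [0, 0.003, -0.006]},
    {"claw": -0.2, "slide": [-20, 1, -47], "delta_rot": [0, 0.003, -0.006]},
    {"claw": -0.2, "slide": [-20, 1, -47], "delta_rot": [0, 0.003, -0.006]},
  ],
)

```text
time: 4.8
position: [0.5816, 0.1183, 0.2186]
tool_rot: [0.847, -2.644, 0.163]
ft_force: [-0.9, 0.7, -1.8]
grip_width: 0.575
grip_force: 30.0
```

Run:
```python
from h import *
now();print(line(-95,42))
for k in(-75,-48):
    p,Rt=tcp_for(line(k,42),42);go(p,Rt)
```

```text
caddy slot-frame mm [-115.2   -0.3  -19.9] yaw,tip,roll [-0.   41.68 -0.05] F [-0.9  0.7 -1.8] grip 0.575 29.996740623610094
[-117.222464    -22.28752864]
slide [-6.3, 0.3, -15.7] rot [-0.0008, 0.0055, 0.0003] rows 0.3 q [-0.317, 0.475, 0.008, 1.341, 0.111, 1.686, 1.874] pos [0.5816 0.1183 0.2186] t 4.8
slide [-15.7, 0.2, -41.1] rot [-0.0008, 0.0055, 0.0003] rows 0.9 q [-0.317, 0.475, 0.008, 1.341, 0.111, 1.686, 1.874] pos [0.5816 0.1183 0.2186] t 4.8
```

No contact so far; I'll continue.

>>> send_rows(
  motion=[
    {"claw": -0.2, "slide": [-6, 0, -16], "delta_rot": [0, 0.005, 0]},
    {"claw": -0.2, "slide": [-11, 0, -29], "delta_rot": [0, 0.005, 0]},
    {"claw": -0.2, "slide": [-16, 0, -41], "delta_rot": [0, 0.005, 0]},
    {"claw": -0.2, "slide": [-16, 0, -41], "delta_rot": [0, 0.005, 0]},
  ],
)

```text
time: 5.2
position: [0.6054, 0.1356, 0.249]
tool_rot: [0.845, -2.637, 0.165]
ft_force: [-0.3, 0.3, -1.0]
grip_width: 0.57
grip_force: 30.0
```

Run:
```python
from h import *
now()
for th,o in((36,(-76.3,2.5)),(28,(-67.8,-9)),(20,(-62.9,-20.5)),(12,(-57.2,-35.8)),(4,(-48.2,-46))):
    p,Rt=tcp_for(o,th);go(p,Rt)
```

```text
caddy slot-frame mm [-86.2  -0.   10.7] yaw,tip,roll [5.000e-02 4.212e+01 2.000e-02] F [-0.3  0.3 -1. ] grip 0.57 29.996582907624543
slide [-6.3, -0.0, 3.3] rot [0.0001, -0.1069, 0.0007] rows 0.7 q [-0.33, 0.528, 0.009, 1.206, 0.109, 1.777, 1.872] pos [0.6054 0.1356 0.249 ] t 5.2
slide [-10.6, -0.0, 11.0] rot [0.0001, -0.2465, 0.0007] rows 1.6 q [-0.33, 0.528, 0.009, 1.206, 0.109, 1.777, 1.872] pos [0.6054 0.1356 0.249 ] t 5.2
slide [-11.8, -0.0, 21.1] rot [0.0002, -0.3861, 0.0007] rows 2.6 q [-0.33, 0.528, 0.009, 1.206, 0.109, 1.777, 1.872] pos [0.6054 0.1356 0.249 ] t 5.2
slide [-15.4, -0.0, 35.5] rot [0.0002, -0.5257, 0.0007] rows 3.5 q [-0.33, 0.528, 0.009, 1.206, 0.109, 1.777, 1.872] pos [0.6054 0.1356 0.249 ] t 5.2
slide [-20.5, -0.0, 44.9] rot [0.0003, -0.6654, 0.0007] rows 4.4 q [-0.33, 0.528, 0.009, 1.206, 0.109, 1.777, 1.872] pos [0.6054 0.1356 0.249 ] t 5.2
```

>>> send_rows(
  motion=[
    {"claw": -0.2, "slide": [-6, 0, 3], "delta_rot": [0, -0.107, 0]},
    {"claw": -0.2, "slide": [-11, 0, 11], "delta_rot": [0, -0.246, 0]},
    {"claw": -0.2, "slide": [-12, 0, 21], "delta_rot": [0, -0.386, 0]},
    {"claw": -0.2, "slide": [-15, 0, 35], "delta_rot": [0, -0.526, 0]},
    {"claw": -0.2, "slide": [-15, 0, 35], "delta_rot": [0, -0.526, 0]},
  ],
)

```text
time: 5.7
position: [0.5969, 0.1299, 0.2033]
tool_rot: [-0.914, 2.882, 0.064]
ft_force: [-1.2, -1.3, -1.8]
grip_width: 0.571
grip_force: 30.0
```

Run:
```python
from h import *
now()
for th,o in((4,(-48.2,-47)),(0,(-43,-54)),(0,(-43,-60))):
    p,Rt=tcp_for(o,th);go(p,Rt)
```

```text
caddy slot-frame mm [-69.1   0.5 -42.8] yaw,tip,roll [-0.21 12.85  0.27] F [-1.2 -1.3 -1.8] grip 0.571 29.996253942372277
slide [-11.6, -0.2, 6.1] rot [0.0036, -0.1544, -0.0056] rows 1.0 q [-0.211, 0.182, -0.02, 1.71, -0.052, 1.136, 1.974] pos [0.5969 0.1299 0.2033] t 5.7
slide [-12.0, -0.3, 13.9] rot [0.0034, -0.2242, -0.0057] rows 1.5 q [-0.211, 0.182, -0.02, 1.71, -0.052, 1.136, 1.974] pos [0.5969 0.1299 0.2033] t 5.7
slide [-11.3, -0.3, 19.8] rot [0.0034, -0.2242, -0.0057] rows 1.5 q [-0.211, 0.182, -0.02, 1.71, -0.052, 1.136, 1.974] pos [0.5969 0.1299 0.2033] t 5.7
```

>>> send_rows(
  motion=[
    {"claw": -0.2, "slide": [0, 0, 0], "delta_rot": [0, 0, 0]},
    {"claw": -0.2, "slide": [0, 0, 0], "delta_rot": [0, 0, 0]},
  ],
)

```text
time: 5.9
position: [0.6064, 0.1365, 0.2107]
tool_rot: [-0.919, 2.866, 0.064]
ft_force: [-0.0, 0.7, -0.2]
grip_width: 0.572
grip_force: 30.0
```

Run:
```python
from h import *
now()
for th,o in((4,(-48.2,-47)),(0,(-43,-54)),(0,(-43,-60))):
    p,Rt=tcp_for(o,th);go(p,Rt)
```

```text
caddy slot-frame mm [-56.8   0.2 -35.4] yaw,tip,roll [ 0.08 12.11  0.02] F [-0.   0.7 -0.2] grip 0.572 29.996844856068492
slide [0.9, -0.2, 12.1] rot [0.0006, -0.1416, 0.0011] rows 0.9 q [-0.215, 0.19, -0.023, 1.687, -0.052, 1.138, 1.973] pos [0.6064 0.1365 0.2107] t 5.9
slide [0.7, -0.2, 19.8] rot [0.0007, -0.2114, 0.0011] rows 1.4 q [-0.215, 0.19, -0.023, 1.687, -0.052, 1.138, 1.973] pos [0.6064 0.1365 0.2107] t 5.9
slide [1.5, -0.2, 25.8] rot [0.0007, -0.2114, 0.0011] rows 1.4 q [-0.215, 0.19, -0.023, 1.687, -0.052, 1.138, 1.973] pos [0.6064 0.1365 0.2107] t 5.9
```

>>> send_rows(
  motion=[
    {"claw": -0.2, "slide": [1, 0, 6], "delta_rot": [0, -0.07, 0]},
    {"claw": -0.2, "slide": [1, 0, 12], "delta_rot": [0, -0.141, 0]},
    {"claw": -0.2, "slide": [1, 0, 16], "delta_rot": [0, -0.176, 0]},
    {"claw": -0.2, "slide": [1, 0, 20], "delta_rot": [0, -0.211, 0]},
    {"claw": -0.2, "slide": [1, 0, 20], "delta_rot": [0, -0.211, 0]},
  ],
)

```text
time: 6.4
position: [0.6072, 0.1372, 0.1892]
tool_rot: [-0.857, 2.674, 0.152]
ft_force: [-0.3, -0.2, -0.5]
grip_width: 0.574
grip_force: 30.0
```

>>> send_rows(
  motion=[
    {"claw": -0.2, "slide": [0, 0, 0], "delta_rot": [0, 0, 0]},
    {"claw": -0.2, "slide": [0, 0, 0], "delta_rot": [0, 0, 0]},
  ],
)

```text
time: 6.6
position: [0.6077, 0.1378, 0.19]
tool_rot: [-0.858, 2.673, 0.152]
ft_force: [-0.2, 0.5, -0.9]
grip_width: 0.571
grip_force: 30.0
```

```bash
python3 see.py pics/p2.png
python3 - <<'E'
from h import *
for th,o in((0,(-43,-58)),(0,(-43,-62))):
    p,Rt=tcp_for(o,th);go(p,Rt)
E
```

```text
caddy slot-frame mm [-43.3   0.5 -55.1] yaw,tip,roll [0.11 0.08 0.05] F [-0.2  0.5 -0.9] grip 0.571 29.99677102547139
slide [0.2, -0.4, 2.6] rot [0.0015, -0.0017, 0.0011] rows 0.1 q [-0.161, 0.092, -0.025, 1.878, -0.188, 0.863, 2.107] pos [0.6073 0.1375 0.1896] t 6.7
slide [1.5, -0.4, 6.4] rot [0.0015, -0.0017, 0.0011] rows 0.1 q [-0.161, 0.092, -0.025, 1.878, -0.188, 0.863, 2.107] pos [0.6073 0.1375 0.1896] t 6.7
```

View pics/p2.png

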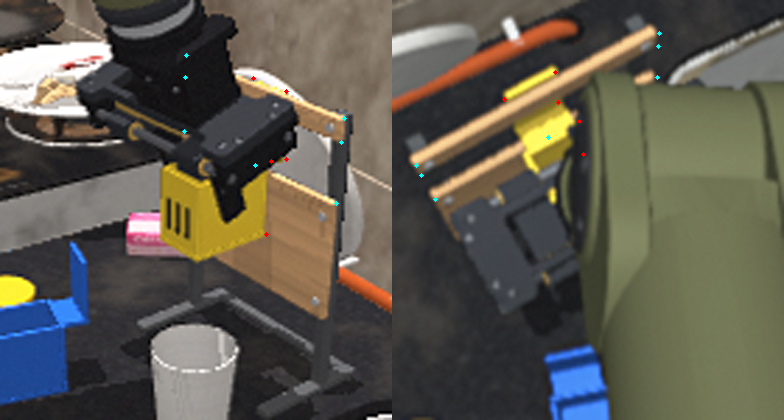

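The top view shows the tongue behind the upper board at (530,85) and the arm lying over the lower board at (545,140). Next I'll lower until contact.

>>> send_rows(
  motion=[
    {"claw": -0.2, "slide": [0.5, 0, 3], "delta_rot": [0, 0, 0]},
    {"claw": -0.2, "slide": [1, 0, 5], "delta_rot": [0, 0, 0]},
    {"claw": -0.2, "slide": [1.5, 0, 6.4], "delta_rot": [0, 0, 0]},
    {"claw": -0.2, "slide": [1.5, 0, 6.4], "delta_rot": [0, 0, 0]},
  ],
)

```text
time: 7.1
position: [0.6074, 0.1375, 0.183]
tool_rot: [-0.856, 2.673, 0.152]
ft_force: [-0.1, 0.5, 1.2]
grip_width: 0.571
grip_force: 30.0
```

Run:
```python
from h import *
now()
```

```text
caddy slot-frame mm [-43.7   0.4 -62.1] yaw,tip,roll [0.05 0.06 0.07] F [-0.1  0.5  1.2] grip 0.571 29.995436081662774
```

>>> send_rows(
  motion=[
    {"claw": -0.2, "slide": [0.3, 0, 0.8], "delta_rot": [0, 0, 0]},
    {"claw": -0.2, "slide": [0.6, 0, 1.6], "delta_rot": [0, 0, 0]},
    {"claw": -0.2, "slide": [0.6, 0, 1.6], "delta_rot": [0, 0, 0]},
  ],
)

```text
time: 7.4
position: [0.6078, 0.1376, 0.1819]
tool_rot: [-0.856, 2.672, 0.152]
ft_force: [-2.5, 0.3, 5.2]
grip_width: 0.57
grip_force: 30.0
```

Run:
```python
from h import *
now()
```

```text
caddy slot-frame mm [-43.3   0.3 -63.1] yaw,tip,roll [ 0.04 -0.01  0.05] F [-2.5  0.3  5.2] grip 0.57 29.99975312501192
```

It's seated, with 5 N of upward contact. Release.

>>> send_rows(
  motion=[
    {"claw": 0.2, "slide": [0, 0, 0], "delta_rot": [0, 0, 0]},
    {"claw": 0.3, "slide": [0, 0, 0], "delta_rot": [0, 0, 0]},
    {"claw": 0.5, "slide": [0, 0, 0], "delta_rot": [0, 0, 0]},
    {"claw": 0.7, "slide": [0, 0, 0], "delta_rot": [0, 0, 0]},
    {"claw": 0.7, "slide": [0, 0, 0], "delta_rot": [0, 0, 0]},
  ],
  grip_force=5,
)

```text
time: 7.9
position: [0.607, 0.1372, 0.1805]
tool_rot: [-0.857, 2.674, 0.152]
ft_force: [-0.2, 0.1, 0.1]
grip_width: 0.813
grip_force: 0.0
```

Run:
```python
from h import *
now()
```

```text
caddy slot-frame mm [-44.3   0.5 -64.6] yaw,tip,roll [0.04 0.14 0.09] F [-0.2  0.1  0.1] grip 0.813 0.0
```

>>> send_rows(
  motion=[
    {"claw": 0.7, "slide": [0, 0, -15], "delta_rot": [0, 0, 0]},
    {"claw": 0.7, "slide": [0, 0, -40], "delta_rot": [0, 0, 0]},
    {"claw": 0.7, "slide": [0, 0, -70], "delta_rot": [0, 0, 0]},
    {"claw": 0.7, "slide": [0, 0, -100], "delta_rot": [0, 0, 0]},
    {"claw": 0.7, "slide": [0, 0, -130], "delta_rot": [0, 0, 0]},
  ],
)

```text
time: 8.4
position: [0.5707, 0.1109, 0.3054]
tool_rot: [-0.856, 2.673, 0.152]
ft_force: [0.6, 0.0, 0.7]
grip_width: 0.848
grip_force: 0.0
```

>>> send_rows(
  motion=[
    {"claw": 0.7, "slide": [90, 0, -60], "delta_rot": [0, 0, 0]},
    {"claw": 0.7, "slide": [90, 0, -60], "delta_rot": [0, 0, 0]},
    {"claw": 0.7, "slide": [90, 0, -60], "delta_rot": [0, 0, 0]},
  ],
)

```text
time: 8.7
position: [0.4838, 0.0466, 0.3324]
tool_rot: [-0.849, 2.671, 0.149]
ft_force: [-0.5, -0.1, 0.6]
grip_width: 0.851
grip_force: 0.0
```

Run:
```python
from h import *
a=[cv2.resize(ctrl.get_image(n)["color"][c[1]:c[3],c[0]:c[2]],None,fx=2.6,fy=2.6,interpolation=cv2.INTER_CUBIC) for n,c in(("side",(250,110,400,300)),("top",(225,85,375,275)))]
cv2.imwrite("pics/f.png",np.hstack(a));print(ctrl.get_state()["position"],ctrl.get_state()["time"])
```

```text
[0.48542568 0.04917547 0.3311275 ] 8.8
```

View pics/f.png

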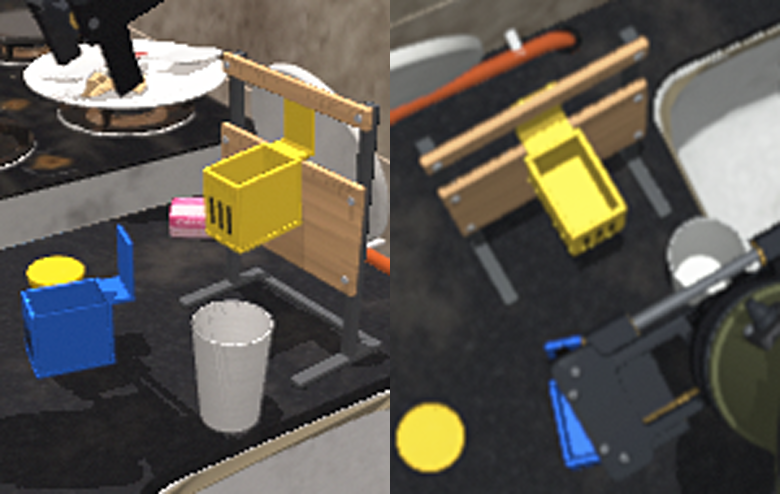

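The caddy hangs mid-rack with its tongue behind the upper board, the arm on the lower board and the bin nearly level. The blue caddy and the tumbler look untouched. I'll let it settle briefly and hand in.

>>> send_rows(
  motion=[
    {"claw": 0.7, "slide": [0, 0, 0], "delta_rot": [0, 0, 0]},
    {"claw": 0.7, "slide": [0, 0, 0], "delta_rot": [0, 0, 0]},
    {"claw": 0.7, "slide": [0, 0, 0], "delta_rot": [0, 0, 0]},
    {"claw": 0.7, "slide": [0, 0, 0], "delta_rot": [0, 0, 0]},
  ],
)

```text
time: 9.2
position: [0.486, 0.051, 0.328]
tool_rot: [-0.858, 2.675, 0.153]
ft_force: [-0.3, -0.4, 0.3]
grip_width: 0.846
grip_force: 0.0
```

```bash
python3 -c "
from bench import ctrl
print(ctrl.close_job())"
```

```text
the job is handed in; nothing more can be done
None
```

The yellow caddy hangs seated in the middle of the rack, tongue up behind the upper board, and in the last picture the blue caddy and tumbler look undisturbed; I handed the job in at about 9.2 s, and no verdict came back.

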